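Space the leather sample boards on the drying rack

ROBOT

A 7-joint arm with a two-finger parallel gripper is mounted at the origin on the work surface. World frame = base frame: x ahead of the robot, y to its left, z up, the work surface at z = 0. Lengths are in m, angles in rad, forces in N, time in s.
With the tool pointing down it reaches from about 0.4 to 0.925 m from the base axis. Payload 5.6 kg.
Tool frame: the origin (TCP) lies on the centre line of the jaws, within the pads' length; the fingertips stand 14 mm ahead of it and the grasp point (between the pads) lies 5 mm behind it; z points along the fingers, y is the line along which they close (so a half turn about z gives the same grasp; the last joint's range is limited). The gripper opens to 85 mm and grips with 20 to 120 N. Pads are 22 mm wide; open, the fingers measure 114 mm over their backs; the gripper's body (76 mm by 85 mm) begins 54 mm behind the grasp point. The pads swing forward as they close: fully open they stand 13 mm farther back than shut.
Start: joints at [-1.332, 0.468, -0.012, 1.603, 0.006, 1.071, -0.056], TCP at [0.181, 0.624, 0.245] pointing down, gripper open.
Joint ranges: [-2.53, 2.53], [-0.31, 2.02], [-1.57, 1.55], [0.28, 2.44], [-1.29, 4.43], [0.15, 1.84], [-2.92, 2.92]. Speed limits (rad/s): [2.57, 2.57, 3.14, 3.14, 3.14, 3.14, 3.14].

INTERFACE

Orientations are given as a rotation vector (axis times angle).
In Python, from station import bot gives the robot as it stands. Calls block until the motion is done:
- bot.movep(position, orientation): joint-space move of the TCP to a pose.
- bot.move_straight(position, ori=None, feed=0.15, threshold=None): straight line of the TCP; ori=None keeps the orientation; feed is the mean speed in m/s. With threshold (N) it stops when the force on the tool has changed by that much, and returns True; else False.
- bot.move_joints(angles): joint-space move.
- bot.gripper_open() and bot.grab(squeeze=None): open the fingers fully, or close them until they stop; squeeze is the grip in N (None keeps the last).
- bot.sleep(seconds).
- bot.inverse_kinematics(position, orientation): joint angles nearest the present ones, or None.
- bot.state(): the state.
- bot.read_camera(name): name is "side" or "top"; returns a dict with "image" (400x640x3 uint8, red, green, blue), "K" (3x3 intrinsics, pixels), "rvec" (rotation vector, rad) and "tvec" (3), from world to camera coordinates, as OpenCV has them. Camera axes: x right, y down, z forward; pixel columns grow to the right and rows downward; lengths in m; the calibration is good to about 2 mm. A picture is of the moment at which its call begins. There is no depth.
A pose or a line that the arm cannot do raises bot.IKError and nothing moves.
- bot.job_done(): hands the job in; it is judged then, once.
The state is a dict: "clock": time; "joints": joint angles; "dq": joint speeds; "joint_torque": joint torques, N m; "tcp_pos": TCP position; "ee_rot": TCP orientation; "ft_force": force on the tool from outside, world axes, zero at the start; "moment": the same for the moment, N m; "gripper_width": opening from 0.0 (shut) to 1.0 (fully open); "grasp_force": force on a finger pad.
Only numpy, scipy, OpenCV 4.12 (cv2) and the standard library are available. Lean on these libraries where they do the work, as an engineer would, in place of code of your own. Each camera call takes 0.05 s, during which the arm holds its last target. There are 200 camera calls.

TASK

The freshly coated leather sample boards stand too close together on the drying rack. Take the wider of the two wooden wedge spacers by its handle and press it down, until its shoulders sit on the boards, into the gap between the fixed end board and the middle board; then lift it out and do the same between the middle and the last board, so that both gaps are as wide as the spacer. Leave the spacer standing fully home in that second gap and let go of it.

Things in the scene. Friction and masses are not known exactly. Their poses are not given: they have to be found in the camera images.
- rack: Grey drying rack, fixed, 396 mm long; origin on the table under its middle, y along the row, z up. Two rods along y at x = +-40 mm, 55 mm high, the space between free. Three equal leather-topped boards, 64 mm along y, 100 along x, tops 98 mm high. The first (-y end) is fixed, its edge at the first gap at y = -108 mm; the others slide along y with 1 N friction. Gaps start narrow (first 22-30 mm).
- b_top (a point): Centre of the top face of the middle board; its edges are 32 mm from here along the row. When the first gap is 40 mm it lies at y = -36 mm in the rack's frame. It stays where it is left. With the first gap set to 40 mm, the second gap is 22 to 30 mm before pressing.
- c_top (a point): Centre of the top face of the last board, farthest to the rack's +y. With both gaps 40 mm it is 104 mm from the middle board's centre. The spacer: -y face flat and upright, slope on +y, nose spans its y -20 to -8 mm. Lower it axes parallel to the rack's, flat face 2 mm clear of the board before the gap; the slope pushes the next board on (5 to 15 N).
- spacer_grip (a point): Middle of the handle of the wide wooden wedge: handle 24 (y) x 40 (x) x 50 mm tall; under it a shoulder plate 60 (y) x 44 x 10 mm, then a body 44 (x) x 82 mm deep, 40 mm thick (y), from 16 mm down tapering to a 12 mm nose. 180 g. Hangs upright by its shoulder in a grey stand 98 mm tall, this point 133 mm above the table, as when seated in a gap. The thin one (24 mm, shoulder 42 mm) is not it.
Things that resemble listed ones, but are neither listed nor needed, are in the scene too. Leave any blue or purple look-alike of the part that bears spacer_grip alone.

How it is judged:
On the way, in this order (a step that is already met when the one before it is completed fails the run):
1. the wide spacer is pressed fully down into the gap between the end board and the middle board, which is now as wide as the spacer (y of b_top in the frame of rack between -0.043 and -0.026 m and y of spacer_grip in the frame of rack between -0.104 and -0.072 m and x of spacer_grip in the frame of rack between -0.025 and 0.025 m and z of spacer_grip in the frame of rack between 0.12 and 0.141 m and angle between spacer_grip's own z axis and vertical below 0.17 rad), for 0.2 s.
2. the wide spacer is pressed fully down into the gap between the middle and the last board, which is now as wide as the spacer (y of b_top in the frame of rack between -0.043 and -0.026 m and distance between b_top and c_top between 0.097 and 0.114 m and y of spacer_grip in the frame of rack between 0 and 0.032 m and x of spacer_grip in the frame of rack between -0.025 and 0.025 m and z of spacer_grip in the frame of rack between 0.12 and 0.141 m and angle between spacer_grip's own z axis and vertical below 0.17 rad), for 0.2 s.
At the end, for the whole second after the job is handed in: Both gaps measure 40 mm (33 to 50 mm allowed), and the wide spacer stands upright (within 10 degrees) in the second gap, its shoulders within about 8 mm of the board tops, within 16 mm of the gap's middle along the row and 25 mm across it, released (all of step 2); the robot touches nothing.
It also fails if it takes over 51 s, if anything falls off the work surface, if the arm or the gripper's body presses on something with over 40 N, if the wrist force passes 120 N, or if a joint passes its speed limit or range.

## Working session

There is one attempt and no reset: what is moved stays moved. The work goes in short steps, each a Python script; the robot and the scene stay as the last script left them, time stands still between calls to the robot, and variables do not carry over. Pictures are saved under pics/ and viewed, at most 10 in all, crops included, and the job is handed in when it is done.

```bash
mkdir -p pics; ls; python3 - <<'E'
from station import bot
import cv2,pickle
for n in("top","side"):
    c=bot.read_camera(n); pickle.dump(c,open(f"pics/{n}0.pkl","wb"))
    cv2.imwrite(f"pics/{n}0.png",c["image"][:,:,::-1]); print(n,c["K"],c["rvec"],c["tvec"])
s=bot.state();print(s["tcp_pos"],s["ee_rot"],s["clock"])
E
```

```text
pics
top [[420.52020176   0.         321.44740621]
 [  0.         420.52020176 191.49581041]
 [  0.           0.           1.        ]] [ 2.192289   -2.00138669  0.22947035] [0.30217201 0.58197316 1.35127946]
side [[446.85821793   0.         322.04653864]
 [  0.         446.85821793 193.16303954]
 [  0.           0.           1.        ]] [ 0.37485117 -2.82394085  1.08167393] [ 0.60060589 -0.04566397  1.48460951]
[0.18070191 0.6239013  0.24442992] [-4.41305390e-01 -3.11033499e+00  2.44755263e-03] 0.1
```

View pics/top0.png

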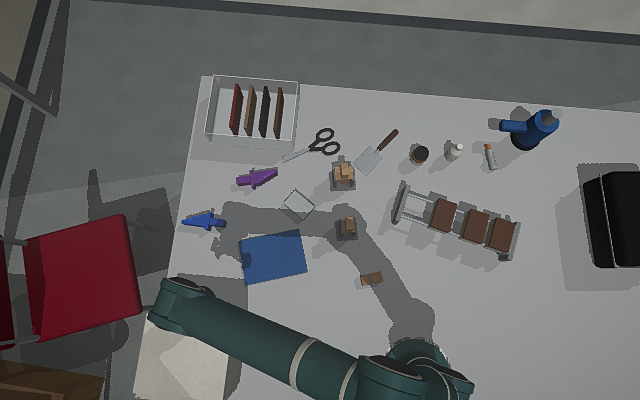

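View pics/side0.png

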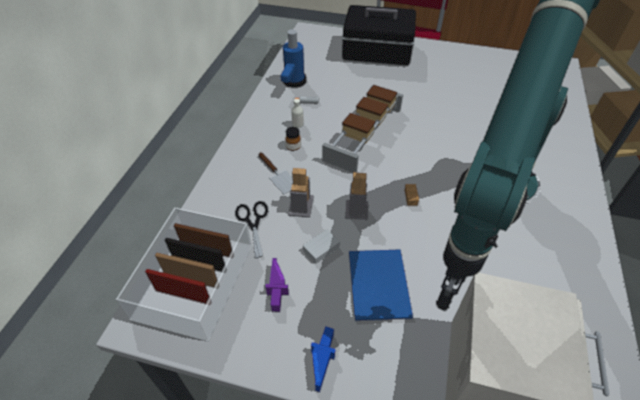

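The top view has two wooden wedges in grey stands, at (343,172) and (347,227), and a loose wood block at (371,279). The purple and blue look-alikes are at (257,177) and (203,219). The rack runs from (400,203) to (505,255), with boards at (443,215), (476,226) and (502,236). In the side view the wedges are at (299,190) and (359,190). The likely choice is (343,172), which has the wider shoulder. I'll check it in one crop.

```bash
python3 - <<'E'
import cv2,numpy as np
t=cv2.imread("pics/top0.png");s=cv2.imread("pics/side0.png")
r=lambda a,w,h:cv2.resize(a,(w,h),interpolation=cv2.INTER_CUBIC)
a=r(t[150:250,320:380],360,600)[:300*2]
b=r(s[160:220,280:370],440,293); c=r(t[175:265,385:525],440,283)
o=np.zeros((600,800,3),np.uint8);o[:,:360]=a;o[:293,360:]=b;o[300:583,360:]=c
cv2.imwrite("pics/crop1.png",o)
E
```

```text
(no output)
```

View pics/crop1.png

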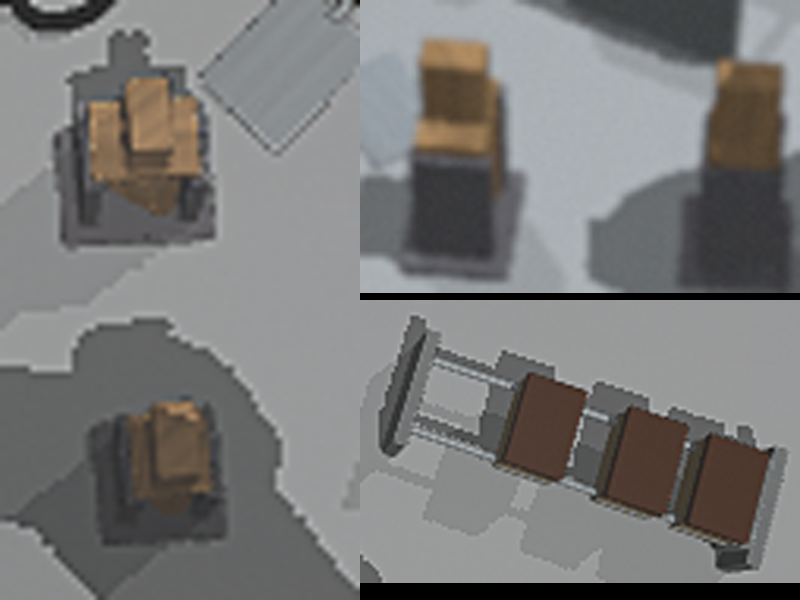

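The crop shows the wedge at top px (343,172), side px (299,190), with a long shoulder plate on both sides of its handle, so it is the wide one. The one at (347,227) has a short shoulder and is the thin one. The wide wedge's nose lies toward image right, so its flat face (-y) is on the right. The rack's fixed board is also at the right end.

```bash
cat > h.py <<'E'
import cv2,numpy as np
def ray(c,px):
    R=cv2.Rodrigues(np.asarray(c["rvec"]))[0];t=np.ravel(c["tvec"])
    u=cv2.undistortPoints(np.float64(px).reshape(-1,1,2),c["K"],None).reshape(-1,2)
    return -R.T@t, np.c_[u,np.ones(len(u))]@R
def onz(c,px,z):
    o,d=ray(c,px); return o+d*((z-o[2])/d[:,2])[:,None]
def boards(c,roi,z=.098,amin=100):
    hsv=cv2.cvtColor(c["image"],cv2.COLOR_RGB2HSV)
    m=((hsv[...,0]<14)|(hsv[...,0]>172))&(hsv[...,1]>100)&(hsv[...,2]>40)
    k=np.zeros_like(m);x0,x1,y0,y1=roi;k[y0:y1,x0:x1]=1
    cs=cv2.findContours((m&k).astype(np.uint8),0,2)[0]
    out=[]
    for q in cs:
        if cv2.contourArea(q)<amin: continue
        p=onz(c,q.reshape(-1,2),z)[:,:2].astype(np.float32)
        out.append(cv2.minAreaRect(p))
    return out
E
python3 - <<'E'
import pickle;from h import *
T=pickle.load(open("pics/top0.pkl","rb"));S=pickle.load(open("pics/side0.pkl","rb"))
np.set_printoptions(precision=4,suppress=True)
print(ray(T,[[0,0]])[0],ray(S,[[0,0]])[0])
print("top",*boards(T,(385,525,175,265)),sep="\n")
print("side",*boards(S,(320,410,75,150)),sep="\n")
f=lambda a:np.array(a)/6+[320,150]-.4
for a,z in(([(124,82),(166,77),(170,147),(132,152)],.158),([(90,100),(197,97),(200,182),(88,178)],.108)):
    p=onz(T,f(a),z);print(p[:,:2],p.mean(0),np.linalg.norm(p-np.roll(p,-1,0),axis=1))
g=np.array([(420,42),(486,42),(488,68),(422,66)])/4.886+[280,160]-.4
p=onz(S,g,.158);print(p[:,:2],p.mean(0),np.linalg.norm(p-np.roll(p,-1,0),axis=1))
# stand base & rods: pixel colours
print(cv2.cvtColor(T["image"],cv2.COLOR_RGB2HSV)[[172,170,170,180],[337,345,351,345]])
E
```

```text
[0.2366 0.329  1.4463] [0.3118 1.1469 1.0743]
top
((0.45615634322166443, -0.23848405480384827), (0.05947967991232872, 0.09651682525873184), 75.85657501220703)
side
((0.505752444267273, -0.04578506574034691), (0.06890259683132172, 0.09466560930013657), 76.02056884765625)
((0.47847655415534973, -0.15002907812595367), (0.06934991478919983, 0.09586328268051147), 76.81060791015625)
((0.4592494070529938, -0.23190563917160034), (0.06396984308958054, 0.09433765709400177), 76.02058410644531)
[[0.6285 0.3007]
 [0.6333 0.2786]
 [0.595  0.2736]
 [0.5905 0.2934]] [0.6118 0.2866 0.158 ] [0.0226 0.0386 0.0203 0.0387]
[[0.6317 0.3174]
 [0.6388 0.2587]
 [0.5906 0.2535]
 [0.5873 0.3148]] [0.6121 0.2861 0.108 ] [0.0591 0.0484 0.0614 0.0445]
[[0.4303 0.2259]
 [0.3924 0.2157]
 [0.3875 0.2367]
 [0.4252 0.2452]] [0.4088 0.2309 0.158 ] [0.0392 0.0216 0.0387 0.02  ]
[[ 15  99 142]
 [ 14  98 159]
 [ 15 104 166]
 [ 14  77  96]]
```

```bash
python3 - <<'E'
import pickle;from h import *
T=pickle.load(open("pics/top0.pkl","rb"));S=pickle.load(open("pics/side0.pkl","rb"))
np.set_printoptions(precision=4,suppress=True)
print(cv2.cvtColor(T["image"],cv2.COLOR_RGB2HSV)[[216,226,236],[443,476,502]])
g=np.array([(60,42),(126,42),(128,68),(62,66)])/4.886+[280,160]-.4
p=onz(S,g,.158);print(p[:,:2],p.mean(0),np.linalg.norm(p-np.roll(p,-1,0),axis=1))
h=(np.array([(520-360,375-300),(587-360,390-300),(560-360,480-300),(498-360,462-300),
 (628-360,405-300),(690-360,425-300),(655-360,515-300),(600-360,500-300),
 (710-360,432-300),(770-360,450-300),(740-360,545-300),(678-360,525-300)])/3.143+[385,175]-.4)
q=onz(T,h,.098).reshape(3,4,3)
for b in q: print(b[:,:2].round(3).tolist(),b.mean(0),np.linalg.norm(b-np.roll(b,-1,0),axis=1))
E
```

```text
[[10 96 80]
 [10 95 78]
 [ 9 99 77]]
[[0.6367 0.2816]
 [0.5988 0.2714]
 [0.5915 0.2918]
 [0.6294 0.3004]] [0.6141 0.2863 0.158 ] [0.0392 0.0217 0.0389 0.0201]
[[0.555, -0.021], [0.546, -0.091], [0.449, -0.066], [0.462, -0.002]] [ 0.503 -0.045  0.098] [0.0706 0.1002 0.0652 0.0957]
[[0.534, -0.134], [0.519, -0.198], [0.422, -0.163], [0.432, -0.107]] [ 0.4766 -0.1505  0.098 ] [0.066  0.1028 0.057  0.1052]
[[0.513, -0.219], [0.5, -0.281], [0.399, -0.249], [0.414, -0.186]] [ 0.4565 -0.2337  0.098 ] [0.063  0.1053 0.0644 0.1044]
```

```bash
sed -i 's/>100)&(hsv\[...,2\]>40)/>80)\&(hsv[...,2]>60)/' h.py
cat >> h.py <<'E'
from scipy.spatial.transform import Rotation as Rn
def ori(deg):
    t=np.radians(deg);y=np.array([-np.sin(t),np.cos(t),0]);z=np.array([0,0,-1.])
    return Rn.from_matrix(np.c_[np.cross(y,z),y,z]).as_rotvec()
E
python3 - <<'E'
import pickle;from h import *
from station import bot
T=pickle.load(open("pics/top0.pkl","rb"));print(*boards(T,(385,525,175,265)),sep="\n")
o=ori(9.5);p=[.613,.2865]
bot.movep(p+[.30],o)
bot.move_straight(p+[.130],feed=.12,threshold=8)
print(bot.state()["tcp_pos"])
bot.grab(90)
s=bot.state();print(s["gripper_width"],s["grasp_force"],s["ft_force"],s["moment"],s["clock"])
for n in("top","side"):
    c=bot.read_camera(n); pickle.dump(c,open(f"pics/{n}1.pkl","wb"))
    cv2.imwrite(f"pics/{n}1.png",c["image"][:,:,::-1])
a=cv2.resize(cv2.imread("pics/top1.png")[110:260,290:390],(400,600));b=cv2.resize(cv2.imread("pics/side1.png")[100:250,250:350],(400,600))
cv2.imwrite("pics/crop2.png",np.hstack([a,b]))
E
```

```text
((0.45670124888420105, -0.23807254433631897), (0.06124013289809227, 0.09775906801223755), 76.36526489257812)
((0.4775330722332001, -0.15509723126888275), (0.061972931027412415, 0.09730183333158493), 75.94641876220703)
((0.5040501356124878, -0.0496121346950531), (0.06042445823550224, 0.09675148874521255), 75.89325714111328)
[0.61353213 0.28674425 0.13095983]
0.26999126548812225 88.53081107139587 [-1.41963083 -1.1637086   2.24350539] [0.02426333 0.09402956 0.0045299 ] 4.25
```

View pics/crop2.png

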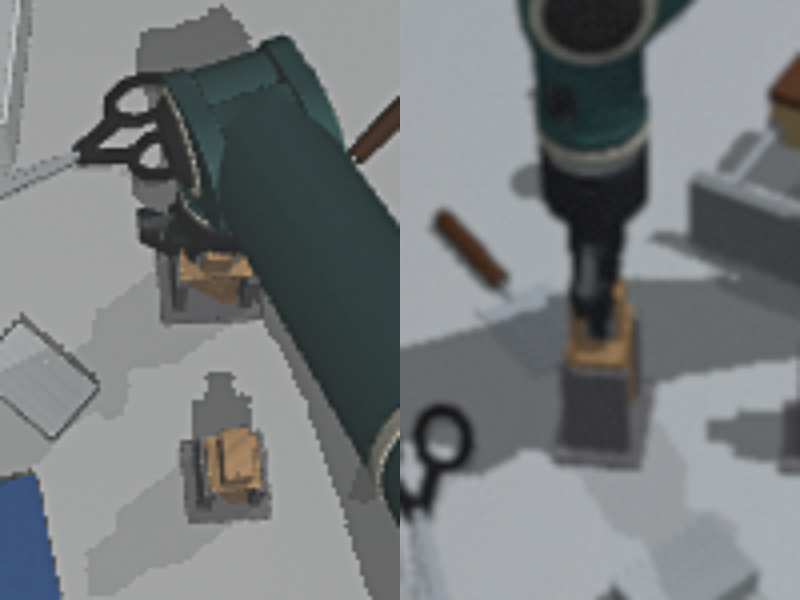

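The crop shows the fingers astride the handle of the wide wedge, which still hangs in its stand at crop (600,330). The opening of 0.27 (about 23 mm) matches the handle's 24 mm. Next I lift it, carry it to the first gap and probe down.

```bash
python3 - <<'E'
import pickle;from h import *
from station import bot
np.set_printoptions(precision=4,suppress=True)
bot.move_straight([.6135,.2867,.285],feed=.12)
print(bot.state()["ft_force"],bot.state()["gripper_width"])
o=ori(-14.1);p=[.4704,-.1840]
bot.movep(p+[.285],o)
bot.move_straight(p+[.226],feed=.1)
s=bot.state();print(s["tcp_pos"],s["ft_force"],s["clock"])
for n in("top","side"):
    c=bot.read_camera(n); pickle.dump(c,open(f"pics/{n}2.pkl","wb"))
    cv2.imwrite(f"pics/{n}2.png",c["image"][:,:,::-1])
print("hit",bot.move_straight(p+[.198],feed=.05,threshold=5))
s=bot.state();print(s["tcp_pos"],s["ft_force"],s["moment"],s["clock"])
c=bot.read_camera("side")["image"][:,:,::-1]
b=cv2.imread("pics/side2.png");t=cv2.imread("pics/top2.png")
f=lambda x:cv2.resize(x[40:190,310:443],(400,450))
cv2.imwrite("pics/crop3.png",np.hstack([f(b),f(c)]))
cv2.imwrite("pics/crop3t.png",cv2.resize(t[160:280,380:540],(800,600)))
E
```

```text
[ 0.658   0.4287 -2.0809] 0.26956453689501353
[ 0.4709 -0.1841  0.2264] [-0.1076 -0.4042 -1.5765] 8.325
hit False
[ 0.4705 -0.1841  0.198 ] [-0.0262 -0.1299 -0.4039] [-0.012  -0.0423 -0.019 ] 9.1333
```

View pics/crop3.png

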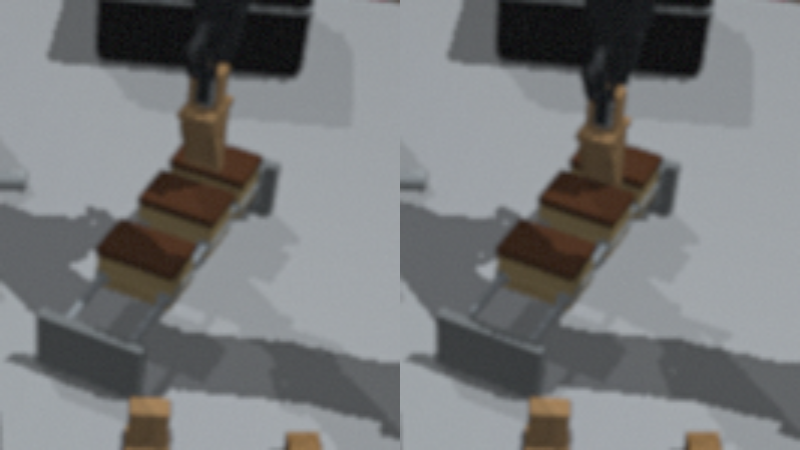

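The nose is in the first gap with no contact force; the wedge at crop (600,150) sits between the middle and end boards. Now I press it home.

```bash
python3 - <<'E'
import pickle;from h import *
from station import bot
np.set_printoptions(precision=4,suppress=True)
p=[.4704,-.1840]
for z,th in((.165,30),(.140,30),(.1285,30)):
    h=bot.move_straight(p+[z],feed=.05,threshold=th)
    s=bot.state();print(z,h,s["tcp_pos"],s["ft_force"],s["moment"],s["gripper_width"])
bot.sleep(.4)
s=bot.state();print(s["tcp_pos"],s["ft_force"],Rn.from_rotvec(s["ee_rot"]).as_matrix()[2],s["clock"])
c=bot.read_camera("side");pickle.dump(c,open("pics/side3.pkl","wb"));print(*boards(c,(320,410,75,150)),sep="\n")
t=bot.read_camera("top");pickle.dump(t,open("pics/top3.pkl","wb"));print(*boards(t,(385,525,175,265)),sep="\n")
f=lambda x:cv2.resize(x[40:190,310:443],(400,450))
g=cv2.resize(t["image"][170:260,400:480][:,:,::-1],(400,450))
cv2.imwrite("pics/crop4.png",np.hstack([f(c["image"][:,:,::-1]),g]))
E
```

```text
0.165 False [ 0.4704 -0.1837  0.1648] [ 0.9373  0.108  -2.0957] [-0.0426  0.0255  0.0511] 0.2675676746026807
0.14 False [ 0.4701 -0.1839  0.1396] [ 0.2416 -0.9518 -2.1303] [-0.1504  0.1061 -0.0091] 0.26816291816179444
0.1285 True [ 0.4713 -0.1842  0.1302] [-1.2969  0.358   7.6129] [ 0.1154  0.3708 -0.0158] 0.2700780070885467
[ 0.4713 -0.1842  0.1302] [-1.0435  0.5841  6.9322] [-0.002   0.0005 -1.    ] 11.325
((0.476728618144989, -0.13268610835075378), (0.060353200882673264, 0.08188837766647339), 76.1327896118164)
((0.4351029694080353, -0.23335808515548706), (0.06064432114362717, 0.05317632108926773), 75.84981536865234)
((0.4739518463611603, -0.1316680610179901), (0.06084664538502693, 0.07897472381591797), 75.94780731201172)
((0.49689599871635437, -0.06303191184997559), (0.032482344657182693, 0.08915605396032333), 75.77350616455078)
```

View pics/crop4.png

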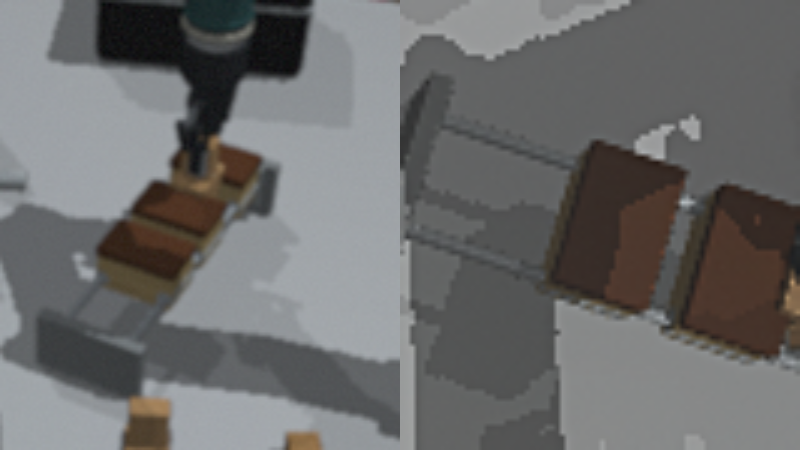

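The spacer is seated in the first gap at TCP z 0.130, with a sharp force rise. The middle board's mask agrees with its contact position from the arm's kinematics, about y = -32 mm. Next: lift out, re-measure the boards and shift to the second gap.

```bash
sed -i 's/>80)&(hsv\[...,2\]>60)/>80)\&(hsv[...,2]>35)/' h.py; python3 - <<'E'
import pickle;from h import *
from station import bot
np.set_printoptions(precision=4,suppress=True)
u=np.array([.2436,.9699]);p1=np.array([.4713,-.1842]);o=ori(-14.1)
bot.move_straight([.4713,-.1842,.250],feed=.1)
p=p1+.1065*u
bot.move_straight([*p,.250],feed=.12)
t=bot.read_camera("top");pickle.dump(t,open("pics/top4.pkl","wb"))
c=bot.read_camera("side");pickle.dump(c,open("pics/side4.pkl","wb"))
s=bot.state();print(p,s["tcp_pos"],s["ft_force"],s["gripper_width"],s["clock"])
print("exp b",p1+.052*u)
print(*boards(t,(385,525,175,265)),"side",*boards(c,(320,410,75,150)),sep="\n")
f=lambda x:cv2.resize(x[40:190,310:443],(400,450))
g=cv2.resize(t["image"][170:260,420:500][:,:,::-1],(400,450))
cv2.imwrite("pics/crop5.png",np.hstack([f(c["image"][:,:,::-1]),g]))
E
```

```text
[ 0.4972 -0.0809] [ 0.497  -0.0819  0.25  ] [ 0.3488 -0.8433 -2.2402] 0.26728389793370866 13.925
exp b [ 0.484  -0.1338]
((0.4575989246368408, -0.2300989031791687), (0.04685690626502037, 0.09990713000297546), 76.41001892089844)
((0.47507572174072266, -0.13229374587535858), (0.062201254069805145, 0.08742471784353256), 75.95947265625)
((0.5025044679641724, -0.04944378882646561), (0.06025609374046326, 0.09974696487188339), 76.06805419921875)
side
((0.505611777305603, -0.044476382434368134), (0.06769510358572006, 0.09403874725103378), 76.47126770019531)
((0.48497384786605835, -0.12909537553787231), (0.06848647445440292, 0.09498648345470428), 75.43350982666016)
((0.45863839983940125, -0.2314722239971161), (0.0676170065999031, 0.09383375197649002), 74.71458435058594)
```

View pics/crop5.png

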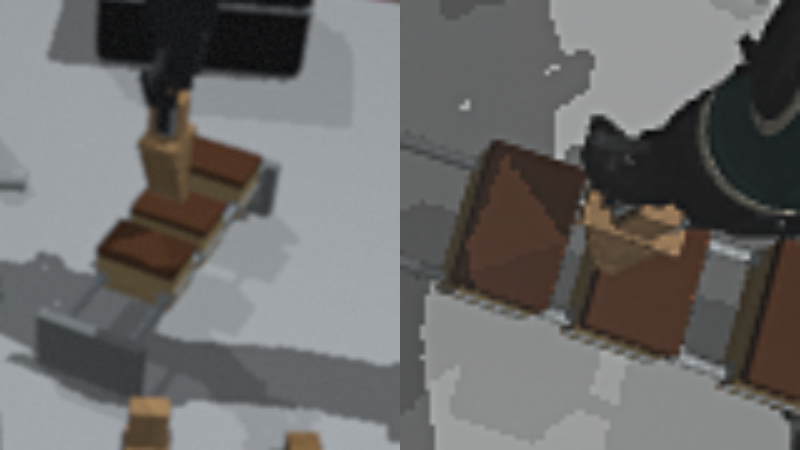

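The first gap is now about 42 mm and the middle board is where expected. The second gap measures about 23 mm, from crop px (570,270) on, and the wedge hovers above it. Now I probe and press.

```bash
python3 - <<'E'
import pickle;from h import *
from station import bot
np.set_printoptions(precision=4,suppress=True)
p=[.4972,-.0809]
bot.move_straight(p+[.222],feed=.1)
if bot.move_straight(p+[.195],feed=.05,threshold=5): print("EARLY",bot.state()); raise SystemExit
for z,th in((.165,30),(.140,30),(.1285,30)):
    h=bot.move_straight(p+[z],feed=.05,threshold=th)
    s=bot.state();print(z,h,s["tcp_pos"],s["ft_force"],s["moment"],s["gripper_width"])
bot.sleep(.4)
print(bot.state()["clock"],bot.state()["tcp_pos"])
E
```

```text
0.165 False [ 0.4971 -0.0808  0.1648] [-0.6254 -0.4527 -1.3687] [-0.0325  0.0677  0.0572] 0.27267709435307086
0.14 False [ 0.4969 -0.0808  0.1396] [-1.0235 -0.23   -1.65  ] [-0.1262  0.0884  0.017 ] 0.2735179366846468
0.1285 True [ 0.4982 -0.081   0.1302] [-1.1541  1.3634  7.5253] [0.1116 0.4466 0.0258] 0.2681077791151119
17.1333 [ 0.4982 -0.081   0.1302]
```

Seated at the same height with the same forces as the first. Now I release, retreat and look.

```bash
python3 - <<'E'
import pickle;from h import *
from station import bot
np.set_printoptions(precision=4,suppress=True)
bot.gripper_open();bot.sleep(.3)
bot.move_straight([.4982,-.081,.27],feed=.1)
bot.movep([.45,.28,.32],ori(-14))
t=bot.read_camera("top");c=bot.read_camera("side")
print(bot.state()["clock"])
print(*boards(t,(385,525,175,265)),"side",*boards(c,(320,410,75,150)),sep="\n")
f=lambda x:cv2.resize(x[40:190,310:443],(400,450))
g=cv2.resize(t["image"][170:260,400:520][:,:,::-1],(400,450))
cv2.imwrite("pics/crop6.png",np.hstack([f(c["image"][:,:,::-1]),g]))
E
```

```text
21.0917
((0.45623165369033813, -0.2379399538040161), (0.06127652898430824, 0.09884680062532425), 76.36526489257812)
((0.4823685586452484, -0.13366693258285522), (0.06158212572336197, 0.09831701964139938), 76.20796203613281)
((0.5083211660385132, -0.03060314804315567), (0.06169173866510391, 0.09771134704351425), 75.7756576538086)
side
((0.44548913836479187, -0.22855496406555176), (0.064882293343544, 0.06864236295223236), 78.13153076171875)
```

View pics/crop6.png

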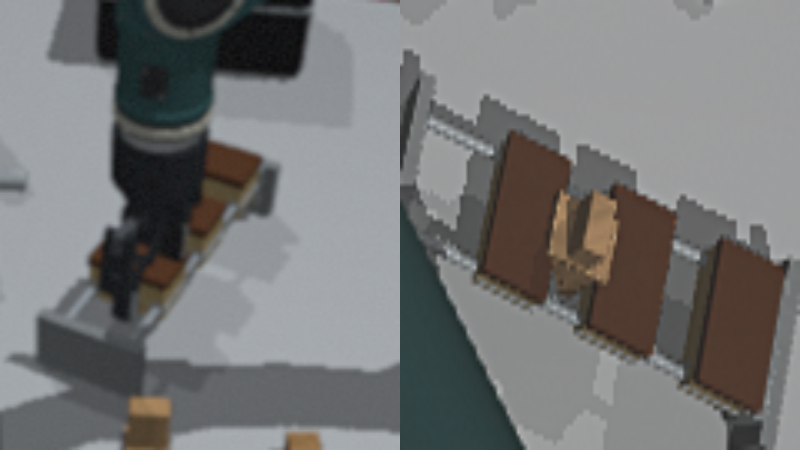

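The picture shows the spacer upright and released between the middle and last boards at right-crop (585,235). The gaps measure about 43 and 42 mm, both within limits, and the arm is clear.

```bash
python3 -c "
from station import bot
print(bot.job_done())"
```

```text
the job is handed in; nothing more can be done
None
```

The job is handed in: the wide spacer stands fully home and released in the second gap, and the two gaps measure about 43 mm and 42 mm, within the allowed 33–50 mm.

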